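# Set the bottle stop in its red band and clamp it

## Task

A weighing bottle stands loosely in the aluminium holding jig. Slide the blue slotted stop along its bolts until its white index is in the red band, where, sooner or later, it comes to bear on the bottle: by feel, press the bottle home into the V fence for a moment, firmly but gently as it is thin glass, then swing the clamp lever with the orange knob clockwise, seen from above, all the way round to its end stop, so that the stop is locked there. Leave the bottle upright and snug between stop and V, and the other things on the bench where they are.

Things in the scene. Friction and masses are not known exactly. Their poses are not given: they have to be found in the camera images.
- jig: Aluminium jig, fixed, base 260 x 120 x 12 mm. Origin on its underside; the base spans x -140 to +120, y -60 to +60 mm in its own axes (z up). At the +x end a grey V fence (two upright faces, lined with slippery white plastic, at 45 degrees to x, open to -x, top 46 mm above the bench). The stop slides along +x; the lever is on the -y side. A tick scale with a red band lies along both long edges.
- stop: Blue slotted stop, guided along the jig's x by two bolts (cannot turn or lift). Plate 120 x 70 x 6 mm on the jig's base, pressing wall (56 mm wide, top 47 mm above the bench) in front, tab at the rear to push or hold. Origin: middle of its lower rear edge; axes as the jig's. Stays where left; sliding takes 3 to 4 N. Starts 24 to 42 mm short of the mark. Clamped, 25 N cannot shift it.
- stop_tab (a point): Middle of the stop's rear tab: 10 mm thick along the slide, 30 mm wide across it, standing free from 18 to 64 mm above the bench; this point is 46 mm above the bench. No part of the jig within 20 mm of its two broad faces.
- stop_face (a point): Middle of the front (pressing) face of the stop's wall, 30 mm above the bench; the face looks along the jig's +x and meets the bottle's body. Axes as the jig's.
- index (a point): Tip of the white index tongue at the stop's edge on the lever side, at base-top height (8 mm behind the pressing face). Axes as the jig's.
- mark (a point): Middle of the red band on the lever side at base-top height; axes as the jig's. The band is 13 mm long: the index belongs within 6.5 mm of this point along x. The V fence was bolted down by hand, so the stop has the bottle home anywhere from 5 mm before to 5 mm after this point: only the rising push tells where.
- nest (a point): Axis of the bottle's home place in the V (true to 5 mm along x), on the base plate's top, 12 mm above the bench. Axes as the jig's.
- bottle_center (a point): Loose glass weighing bottle, 60 to 130 g, body 36.4 mm across (lid flange 39 mm), 65 mm tall, standing on the base between stop and V, 5 to 26 mm short of home. This point: on its axis, half-way up; z along the axis. Against both faces of the V it stops dead: 6 to 12 N of push on it seats it well, over 14 N would break it.
- weigh_bottle: The same bottle; origin under the middle of its foot. Its glass is smooth and slips along the V and the wall, so a straight push centres it.
- clamp_lever (a joint): Lever angle in rad about its upright axis: 0 fully loose, 1.57 at its end stop (tight); grows clockwise seen from above. Starts between 0 and 0.3. At 0 the arm points at -55 degrees in the jig's axes (from +x towards -y), at 1.57 at -145 degrees. Pushing the knob takes about 3 N, rising to about 6 N as the pad bites after 0.5 rad; it stays where it is left.
- lever_knob (a point): Middle of the upright orange round knob at the end of the lever: 18 mm across, from 50 to 88 mm above the bench (this point 70 mm above); the steel arm, 10 mm wide, passes just below it. 80 mm from the lever's axis.
- lever_axis (a point): Point on the lever's upright axis, 40 mm above the bench; fixed to the jig.
- marker_2_center (a point): Bystander, loose: red marker pen lying on the bench, 131 mm long, 13 mm thick; its middle.
- stopper_1_center (a point): Bystander, loose: small red rubber stopper, 24 mm across, 26 mm high; its middle.

How it is judged:
On the way, in this order (a step that is already met when the one before it is completed fails the run):
1. the stop is in the red band and presses the bottle home in the V with at least 5 N while the lever is still loose (x of index in the frame of mark between -0.0065 and 0.0065 m and horizontal distance between bottle_center and nest below 0.0065 m and angle between bottle_center's own z axis and vertical below 0.1 rad and contact force between stop and weigh_bottle above 5 N and value of joint clamp_lever below 0.5 rad), for 0.3 s.
2. the lever is swung to its end with the stop still in the band (x of index in the frame of mark between -0.0065 and 0.0065 m and value of joint clamp_lever above 1.45 rad), for 0.2 s.
At the end, for the whole second after the job is handed in: Index in the red band (within 6.5 mm of its middle), clamp lever at its end stop (above 1.45 rad), bottle upright, at rest, within 6.5 mm of its mean home place in the V and snug against the stop (gap under 1.8 mm) (all of step 2 and horizontal distance between bottle_center and nest below 0.0065 m and angle between bottle_center's own z axis and vertical below 0.1 rad and x of bottle_center in the frame of stop_face below 0.02 m and linear speed of weigh_bottle below 0.01 m/s); the robot touches nothing.
It fails at once if the stop presses the glass bottle with more than 14 N (contact force between stop and weigh_bottle above 14 N).
It fails at once if the bottle is tipped (angle between bottle_center's own z axis and vertical above 0.35 rad).
It fails at once if a bystander is disturbed (moved more than 20 mm) (distance of any of stopper_1_center, marker_2_center from where it was at the start of the episode above 0.02 m).
It also fails if it takes over 67 s, if anything falls off the work surface, if the arm or the gripper's body presses on something with over 40 N, if the wrist force passes 120 N, or if a joint passes its speed limit or range.

## Robot

A 6-joint arm with a two-finger parallel gripper is mounted at the origin on a cart in front of the work surface, level with it; the furniture and walls round the work are solid. World frame = base frame: x ahead of the robot, y to its left, z up, the work surface at z = 0. Lengths are in m, angles in rad, forces in N, time in s.
With the tool pointing down it reaches from about 0.375 to 0.975 m from the base axis. Payload 3.8 kg.
Tool frame: the origin (TCP) lies at the very end of the fingers, on their centre line; the grasp point (between the pads) lies 19 mm behind it; z points along the fingers, y is the direction in which the jaws open and shut (so a half turn about z gives the same grasp; the last joint's range is limited). The gripper opens to 85 mm and grips with 20 to 120 N. Pads are 22 mm wide; open, the fingers measure 114 mm over their backs; the gripper's body (76 mm by 85 mm) begins 54 mm behind the grasp point. The pads swing forward as they close: fully open they stand 13 mm farther back than shut.
Start: joints at [-1.207, 0.264, 1.604, -0, 1.274, -0.037], TCP at [0.263, -0.622, 0.197] pointing down, gripper open.
Joint ranges: [-2.63, 2.63], [-0.94, 2.18], [0.31, 2.57], [-1.31, 4.45], [0, 2.66], [-2.55, 2.55]. Speed limits (rad/s): [2.57, 2.57, 3.14, 3.14, 3.14, 3.14].

## Interface

Orientations are given as a rotation vector (axis times angle).
In Python, from workcell import bot, viewer gives the robot as it stands.
- The arm moves only by the tool jog_arm, never from a script. Its argument "motion" is a list of rows, each an object of numbers: "dx", "dy", "dz": the shift along the world's x, y, z in cm; "turn": the turn about the world's z in rad. A call has 1 to 12 rows; each row shifts and turns the commanded pose from where the row before left it; what a row does not reach is not made up. A row lasts 1/12 s, in which the tool goes at most 41.7 mm and 7.16 degrees, less where a joint would pass 70% of its speed; a pose out of reach is approached as far as the arm can. A call is refused whole if a number of a shift passes 4.17 or a number of a turn 0.125, either way. A call with a gripper value outside its range is refused whole. "fingers" is the finger opening in cm, from 0 to 8.54, set as the call begins (left out, the last holds). The fingers move at their own pace and stop on an object; "grip_force" is the grip in N (left out, the last holds). Time passes only in rows, so rows that do not move let the fingers close. It gives the time, the measured TCP pose, the force and the opening at its end, in the units of the state.
- bot.read_state(): the state, without advancing time (a new reading comes with each control period).
- viewer.read_camera(name): name is "scene" or "top" or "wrist"; returns (picture, depth): 400x640x3 uint8, red, green, blue; 400x640 float32, m along the optical axis (not along the pixel's ray), 0 where there is no reading.
- viewer.camera_info(name): a dict with "vertical_fov" (degrees; the focal length in pixels is half the picture's height over the tangent of half this angle, whatever the lens; pixels are square), "cx", "cy" (the principal point, pixels), "R" (3x3) and "t" (3): a world point X has camera coordinates R X + t. Camera axes: x right, y down, z forward; pixel columns grow to the right and rows downward; lengths in m; the calibration is good to about 2 mm. A picture is of the moment at which its call begins: read the wrist's pose just before it. camera_info takes no time and is no camera call; for the wrist camera it gives the pose at the moment of the call.
- bot.finish_job(): hands the job in, once; it reports no verdict.
The state is a dict: "time": time; "q": joint angles; "joint_vel": joint speeds; "joint_torque": joint torques, N m; "tool_pos": TCP position; "tcp_rot": TCP orientation; "wrist_force": force on the tool from outside, world axes, zero at the start; "torque": the same for the moment, N m; "width": opening from 0.0 (shut) to 1.0 (fully open).
Only numpy, scipy, OpenCV 4.12 (cv2) and the standard library are available. Lean on these libraries where they do the work, as an engineer would, in place of code of your own. Each camera call takes 0.05 s, during which the arm holds its last target. There are 200 camera calls.

## Working session

There is one attempt and no reset: what is moved stays moved. The work goes in short steps, Python scripts to look and compute and a tool call to move; the robot and the scene stay as the last step left them, time stands still between calls to the robot, and variables do not carry over. Pictures are saved under pics/ and viewed, about 8 in all and at most 12, crops included, and the job is handed in when it is done.

Besides the shell and the picture viewer there is one more tool, called after "Call:" as name(argument=value, ...), one argument or row to a line, values as JSON. jog_arm: Moves the arm, as the interface text tells. Its arguments: {"type":"object","properties":{"motion":{"type":"array"},"fingers":{"type":"number"},"grip_force":{"type":"number"}},"required":["motion"]}

```bash
mkdir -p pics; ls
python3 - <<'E'
from workcell import bot, viewer
import cv2
for n in ("scene","top"):
    p,d=viewer.read_camera(n); cv2.imwrite(f"pics/{n}0.png",p[:,:,::-1])
    print(n,viewer.camera_info(n))
print(bot.read_state())
E
```

```text
pics
scene {'vertical_fov': 50.100419490664805, 'cx': 315.7556569389932, 'cy': 198.72997109803632, 'R': array([[-0.79236591, -0.61001899,  0.00575265],
       [-0.29742518,  0.378064  , -0.8767017 ],
       [ 0.53262982, -0.69637953, -0.48100003]]), 't': array([0.49275733, 0.21613607, 0.8149238 ])}
top {'vertical_fov': 55.852390685958454, 'cx': 314.4017857669005, 'cy': 204.68008520876253, 'R': array([[ 0.0095181 , -0.99994926, -0.00329817],
       [-0.99177094, -0.00901904, -0.12770692],
       [ 0.12767069,  0.00448656, -0.99180647]]), 't': array([0.03010715, 0.5893472 , 1.1775796 ])}
{'time': 0.1, 'q': array([-1.20690177e+00,  2.64679461e-01,  1.60526756e+00, -4.03208449e-06,
        1.27375585e+00, -3.68692959e-02]), 'joint_vel': array([-8.69895385e-04, -1.26782430e-03, -3.16068691e-03,  1.83706582e-03,
       -7.19446467e-05,  4.47650313e-05]), 'joint_torque': array([-1.23700697e-04, -5.16708219e+01, -3.68589950e+01, -6.38859410e-05,
        6.27268542e-03,  2.49036964e-05]), 'tool_pos': array([ 0.26307533, -0.62079188,  0.19576927]), 'tcp_rot': array([-3.07669115e+00, -6.24901518e-01,  5.45200093e-04]), 'wrist_force': array([-0.17956787,  0.1649641 , -0.6412047 ]), 'torque': array([-0.01775667,  0.0263891 ,  0.02219625]), 'width': 1.0013542506732298}
```

View pics/scene0.png

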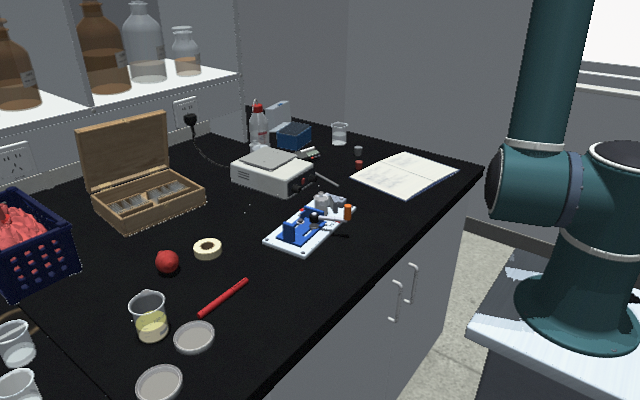

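View pics/top0.png

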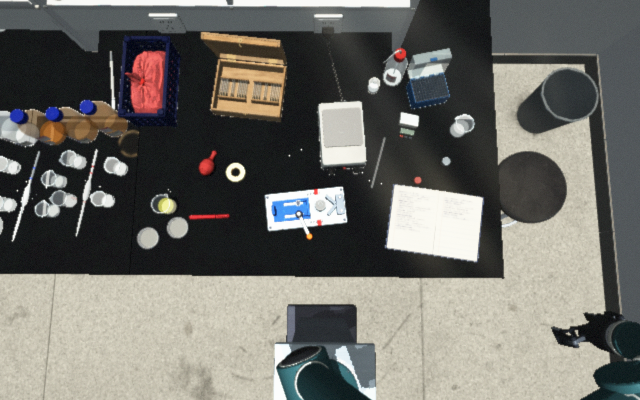

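The jig lies at about (305,208) in the top view. Its +x points image right (world -y), and the lever knob at (309,237) is on the robot side. The bystanders are the pen at (209,216) and the stopper at (418,180).

```bash
cat > h.py <<'E'
import numpy as np, cv2
from workcell import bot, viewer
def ray(info,u,v,z):
    f=200/np.tan(np.radians(info["vertical_fov"]/2)); R=np.array(info["R"]);t=np.array(info["t"])
    c=-R.T@t; d=R.T@np.array([(u-info["cx"])/f,(v-info["cy"])/f,1.0])
    return c+d*(z-c[2])/d[2]
def proj(info,X):
    f=200/np.tan(np.radians(info["vertical_fov"]/2)); c=np.array(info["R"])@np.array(X)+np.array(info["t"])
    return c[:2]/c[2]*f+[info["cx"],info["cy"]]
E
python3 - <<'E'
from h import *
i=viewer.camera_info("top")
p=cv2.imread("pics/top0.png")
hsv=cv2.cvtColor(p,cv2.COLOR_BGR2HSV)
roi=np.zeros(p.shape[:2],np.uint8); roi[178:245,258:352]=1
m=((p.min(2)>150)|((hsv[...,0]>95)&(hsv[...,0]<125)&(hsv[...,1]>100)&(p[...,0]>100))).astype(np.uint8)*roi
cs=max(cv2.findContours(m,cv2.RETR_EXTERNAL,2)[0],key=cv2.contourArea)
b=cv2.boxPoints(cv2.minAreaRect(cs)); print(b)
for q in b: print(ray(i,*q,0.012).round(4))
o=((hsv[...,0]>5)&(hsv[...,0]<22)&(hsv[...,1]>150)&(p[...,2]>150)).astype(np.uint8)*roi
v,u=np.nonzero(o); print("knob",u.mean(),v.mean(),ray(i,u.mean(),v.mean(),0.085))
w=viewer.camera_info("wrist"); print(w); s=bot.read_state()
print("cam centre minus tcp", -np.array(w["R"]).T@w["t"]-s["tool_pos"])
cv2.imwrite("pics/topc.png",cv2.resize(p[170:250,250:360],None,fx=7,fy=7,interpolation=cv2.INTER_CUBIC))
E
```

```text
[[264.04544 194.42372]
 [342.7844  185.98741]
 [347.46408 229.6646 ]
 [268.72513 238.1009 ]]
[0.625  0.2024 0.012 ]
[ 0.6556 -0.0577  0.012 ]
[ 0.5112 -0.0729  0.012 ]
[0.4814 0.1833 0.012 ]
knob 309.125 236.29166666666666 [0.48522497 0.05060681 0.085     ]
{'vertical_fov': 65.8737281406434, 'cx': 323.802185376838, 'cy': 199.7148921086331, 'R': array([[ 0.38951886, -0.92101611, -0.00209363],
       [-0.88847839, -0.37635487,  0.2626084 ],
       [-0.24265451, -0.10043078, -0.96490023]]), 't': array([-0.67336517, -0.03469735,  0.37794853])}
cam centre minus tcp [0.06009617 0.02551086 0.17661539]
```

View pics/topc.png

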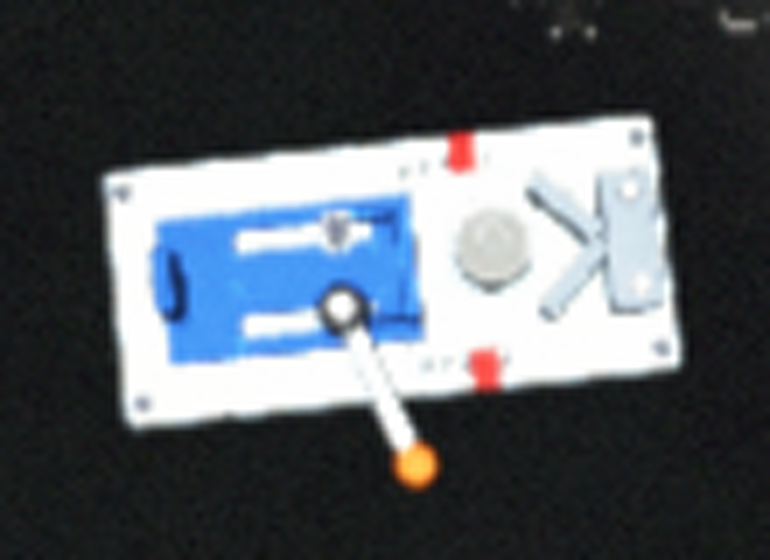

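The jig's x axis points at about -83° in the world. I'll travel over it, turning the tool so joint 6 stays near 0.

Call:
jog_arm(
  motion=[
    {"dx":1.4,"dy":3.6,"dz":0.3,"turn":0.065},
    {"dx":1.4,"dy":3.6,"dz":0.3,"turn":0.065},
    {"dx":1.4,"dy":3.6,"dz":0.3,"turn":0.065},
    {"dx":1.4,"dy":3.6,"dz":0.3,"turn":0.065},
    {"dx":1.4,"dy":3.6,"dz":0.3,"turn":0.065},
    {"dx":1.4,"dy":3.6,"dz":0.3,"turn":0.065},
    {"dx":1.4,"dy":3.6,"dz":0.3,"turn":0.065},
    {"dx":1.4,"dy":3.6,"dz":0.3,"turn":0.065},
    {"dx":1.4,"dy":3.6,"dz":0.3,"turn":0.065},
    {"dx":1.4,"dy":3.6,"dz":0.3,"turn":0.065},
    {"dx":1.4,"dy":3.6,"turn":0.065},
    {"dx":1.4,"dy":3.6,"turn":0.065},
  ],
  fingers=0,
)

```text
validation failed for argument at $.mo...
```

Call:
jog_arm(
  motion=[
    {"dx":1.4,"dy":3.6,"turn":0.065},
    {"dx":1.4,"dy":3.6,"turn":0.065},
    {"dx":1.4,"dy":3.6,"turn":0.065},
    {"dx":1.4,"dy":3.6,"turn":0.065},
    {"dx":1.4,"dy":3.6,"turn":0.065},
    {"dx":1.4,"dy":3.6,"turn":0.065},
    {"dx":1.4,"dy":3.6,"turn":0.065},
    {"dx":1.4,"dy":3.6,"turn":0.065},
    {},
    {},
    {},
  ],
)

```text
validation failed for argument at $.mo...
```

Run:
```python
from h import *
import pickle
s=bot.read_state(); i=viewer.camera_info("wrist")
p,d=viewer.read_camera("wrist"); cv2.imwrite("pics/w1.png",p[:,:,::-1]); pickle.dump((s,i,d),open("w1.pkl","wb"))
print(s["time"],s["tool_pos"],s["tcp_rot"],s["q"],s["wrist_force"])
```

```text
0.1 [ 0.26307533 -0.62079188  0.19576927] [-3.07669115e+00 -6.24901518e-01  5.45200093e-04] [-1.20690177e+00  2.64679461e-01  1.60526756e+00 -4.03208449e-06
  1.27375585e+00 -3.68692959e-02] [-0.17956787  0.1649641  -0.6412047 ]
```

View pics/w1.png

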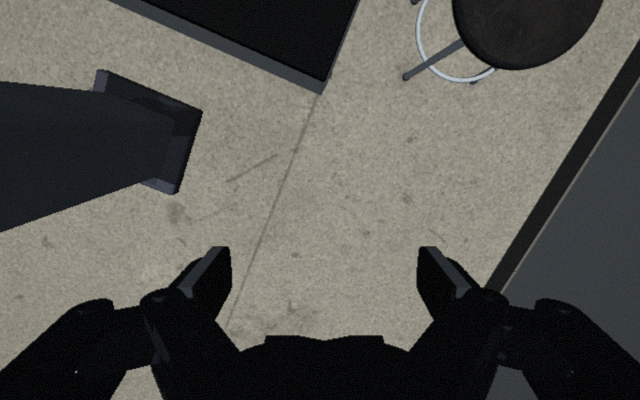

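The calls were refused and the arm hasn't moved; the picture shows only the floor and the open gripper. Each row probably needs all four keys.

Call:
jog_arm(
  motion=[
    {"dx":1.4,"dy":3.6,"dz":0.3,"turn":0.065},
    {"dx":1.4,"dy":3.6,"dz":0.3,"turn":0.065},
    {"dx":1.4,"dy":3.6,"dz":0.3,"turn":0.065},
    {"dx":1.4,"dy":3.6,"dz":0.3,"turn":0.065},
    {"dx":1.4,"dy":3.6,"dz":0.3,"turn":0.065},
    {"dx":1.4,"dy":3.6,"dz":0.3,"turn":0.065},
    {"dx":1.4,"dy":3.6,"dz":0.3,"turn":0.065},
    {"dx":1.4,"dy":3.6,"dz":0.3,"turn":0.065},
    {"dx":1.4,"dy":3.6,"dz":0.3,"turn":0.065},
    {"dx":1.4,"dy":3.6,"dz":0.3,"turn":0.065},
  ],
  fingers=0,
)

```text
time: 0.98
tool_pos: [0.4034, -0.2596, 0.2269]
tcp_rot: [-2.716, -1.579, -0.0]
wrist_force: [0.7, 0.5, -0.6]
width: 0.0
```

Call:
jog_arm(
  motion=[
    {"dx":1.4,"dy":3.6,"dz":0,"turn":0.065},
    {"dx":1.4,"dy":3.6,"dz":0,"turn":0.065},
    {"dx":1.4,"dy":3.6,"dz":0,"turn":0.065},
    {"dx":1.4,"dy":3.6,"dz":0,"turn":0.065},
    {"dx":1.4,"dy":3.6,"dz":0,"turn":0.065},
    {"dx":1.4,"dy":3.6,"dz":0,"turn":0.065},
    {"dx":1.4,"dy":3.6,"dz":0,"turn":0.065},
    {"dx":1.4,"dy":3.6,"dz":0,"turn":0.065},
    {"dx":1.4,"dy":3.6,"dz":0,"turn":0.065},
    {"dx":1.4,"dy":3.6,"dz":0,"turn":0.065},
    {"dx":0,"dy":0,"dz":0,"turn":0},
    {"dx":0,"dy":0,"dz":0,"turn":0},
  ],
)

```text
time: 1.98
tool_pos: [0.5433, 0.1003, 0.2263]
tcp_rot: [-2.068, -2.364, 0.002]
wrist_force: [-0.7, 0.3, -0.8]
width: 0.002
```

Run:
```python
from h import *
import pickle
s=bot.read_state(); i=viewer.camera_info("wrist")
p,d=viewer.read_camera("wrist"); cv2.imwrite("pics/w2.png",p[:,:,::-1]); pickle.dump((s,i,d),open("w2.pkl","wb"))
print(s["time"],s["tool_pos"],s["tcp_rot"],s["q"],s["wrist_force"])
```

```text
1.9833 [0.54327646 0.10029321 0.22634661] [-2.06798587e+00 -2.36403141e+00  1.62722657e-03] [ 1.37570505e-01  1.54512621e-02  1.83088740e+00 -1.56751456e-04
  1.29649476e+00  4.21718352e-03] [-0.72473496  0.30045117 -0.84983547]
```

View pics/w2.png

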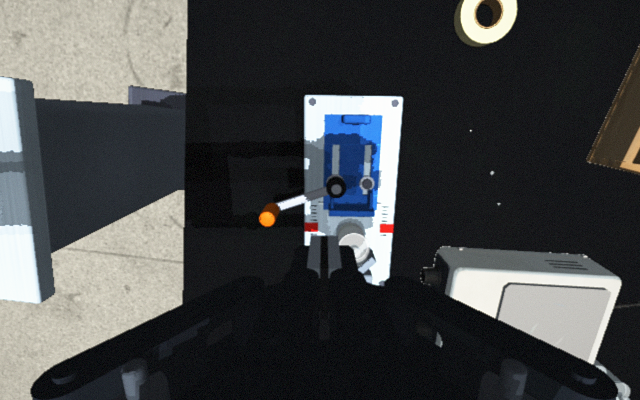

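The picture shows the jig's rear corners at about (304,96) and (404,97), the red bands at (311,228) and (387,228), the tab at about (357,119), the knob at (267,214) and the bottle lid at (352,242). Next I'll turn these into positions.

Run:
```python
from h import *
import pickle
s,i,d=pickle.load(open("w2.pkl","rb")); p=cv2.imread("pics/w2.png")
hsv=cv2.cvtColor(p,cv2.COLOR_BGR2HSV)
red=((hsv[...,0]<6)|(hsv[...,0]>174))&(hsv[...,1]>150)&(p[...,2]>90)
n,l,st,c=cv2.connectedComponentsWithStats(red.astype(np.uint8))
bands=[]
for k in range(1,n):
    if st[k,4]>30 and 295<c[k][0]<400 and 215<c[k][1]<240: bands.append(ray(i,*c[k],.012)); print("band",st[k],c[k],bands[-1].round(4))
w=(p.min(2)>90)|((hsv[...,0]>95)&(hsv[...,0]<125)&(hsv[...,1]>100)&(p[...,0]>90))
# left/right/rear edges by row/col
def xs(r):
    z=np.nonzero(w[r,290:420])[0]+290; return z.min(),z.max()+1
L=[];Rr=[]
for r in (105,115,125,135,145,200,210): a,b=xs(r); L.append(ray(i,a-.0,r,.012)); Rr.append(ray(i,b,r,.012))
L=np.array(L);Rr=np.array(Rr)
rear=[ray(i,u,np.nonzero(w[80:130,u])[0].min()+80,.012) for u in (320,340,360,380)]
dirv=(L[-1]-L[0]);dr=(Rr[-1]-Rr[0]);print("ang L,R",np.degrees(np.arctan2(dirv[1],dirv[0])),np.degrees(np.arctan2(dr[1],dr[0])))
b=bands[1]-bands[0]; print("bands dir-90", np.degrees(np.arctan2(b[1],b[0])), np.linalg.norm(b))
print("L",L[[0,-1]].round(4),"R",Rr[[0,-1]].round(4),"rear",np.array(rear).round(4))
o=((hsv[...,0]>4)&(hsv[...,0]<22)&(hsv[...,1]>150)&(p[...,2]>100)).astype(np.uint8); o[:,:240]=0;o[:,300:]=0
v,u=np.nonzero(o);print("knob",u.min(),u.max(),v.min(),v.max(),u.mean(),v.mean(),ray(i,u.mean(),v.mean(),.07))
print("knob top guess",ray(i,267,217,.088), "axis",ray(i,336,186,.055))
print("lid",ray(i,352,242,.077),"tab top c",ray(i,357,119,.064), "tab rear", ray(i,357,115,.064))
cv2.imwrite("pics/w2c.png",cv2.resize(p[90:270,250:420],None,fx=4,fy=3.33,interpolation=cv2.INTER_CUBIC))
```

```text
band [305 223  13   8 103] [310.94174757 226.53398058] [0.5347 0.0213 0.012 ]
band [380 224  14   9 109] [386.60550459 227.96330275] [0.6358 0.0329 0.012 ]
ang L,R -83.3586057980706 -83.1081526462836
bands dir-90 6.505412667299573 0.10176834268583095
L [[0.5074 0.1753 0.012 ]
 [0.5228 0.0432 0.012 ]] R [[0.6262 0.1912 0.012 ]
 [0.6422 0.0592 0.012 ]] rear [[0.5251 0.1893 0.012 ]
 [0.549  0.1924 0.012 ]
 [0.573  0.1945 0.012 ]
 [0.5968 0.1977 0.012 ]]
knob 259 274 211 226 266.6190476190476 218.5142857142857 [0.48347675 0.0456788  0.07      ]
knob top guess [0.48645851 0.05394586 0.088     ] axis [0.55725843 0.09035595 0.055     ]
lid [0.58307507 0.03308132 0.077     ] tab top c [0.56836577 0.16738289 0.064     ] tab rear [0.5677093  0.17142809 0.064     ]
```

View pics/w2c.png

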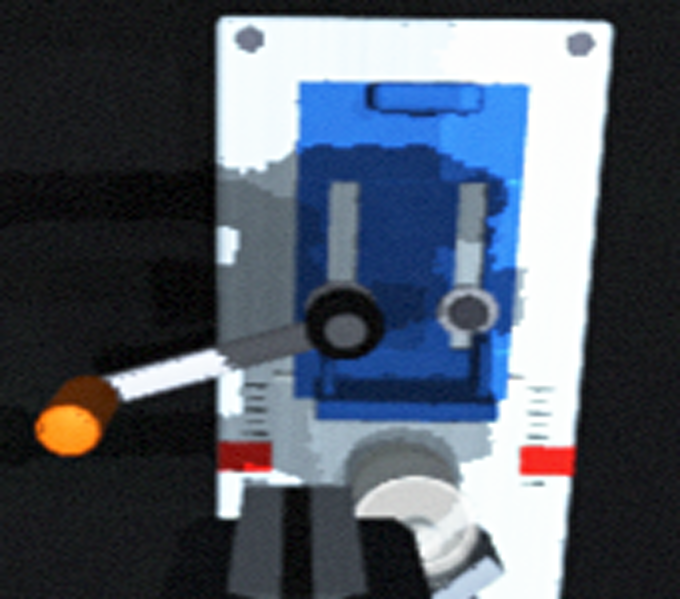

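Jig +x is (0.117,-0.993), and the tab's top centre is at about (0.568,0.167). I'll go down behind the tab.

Call:
jog_arm(
  motion=[
    {"dx":0.7,"dy":3.3,"dz":-1,"turn":-0.016},
    {"dx":0.7,"dy":3.3,"dz":-1,"turn":0},
    {"dx":0.8,"dy":3.3,"dz":-1,"turn":0},
    {"dx":0,"dy":0,"dz":-3.5,"turn":0},
    {"dx":0,"dy":0,"dz":-3.5,"turn":0},
    {"dx":0,"dy":0,"dz":-3.5,"turn":0},
    {"dx":0,"dy":0,"dz":-3.5,"turn":0},
    {"dx":0,"dy":0,"dz":-2.5,"turn":0},
    {"dx":0,"dy":0,"dz":0,"turn":0},
    {"dx":0,"dy":0,"dz":0,"turn":0},
  ],
)

```text
time: 2.87
tool_pos: [0.5635, 0.1954, 0.0305]
tcp_rot: [-2.092, -2.341, 0.006]
wrist_force: [0.4, -0.4, 0.9]
width: -0.002
```

Run:
```python
from h import *
import pickle
s=bot.read_state(); i=viewer.camera_info("wrist")
p,d=viewer.read_camera("wrist"); cv2.imwrite("pics/w3.png",p[:,:,::-1]); pickle.dump((s,i,d),open("w3.pkl","wb"))
print(s["time"],s["tool_pos"],s["tcp_rot"],s["q"],s["wrist_force"])
```

```text
2.8667 [0.56352947 0.19540848 0.03048628] [-2.09232735 -2.3405394   0.00632175] [ 2.92187685e-01  2.75085641e-01  1.91994746e+00 -3.12482335e-04
  9.51125445e-01  1.80499415e-01] [ 0.41867294 -0.35076952  0.93323363]
```

View pics/w3.png

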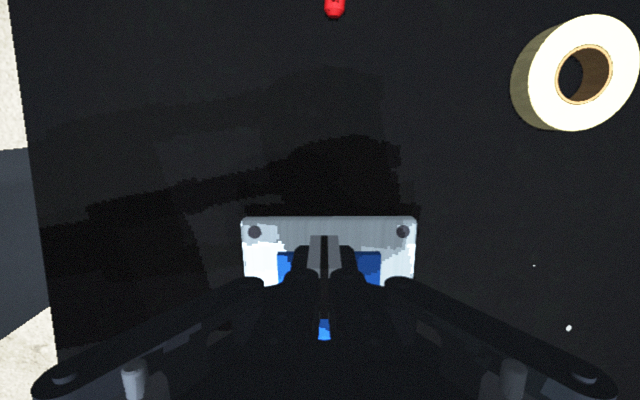

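The closed fingers stand centred behind the blue tab, and nothing is touching. Now I'll creep along jig +x.

Call:
jog_arm(
  motion=[
    {"dx":0.02,"dy":-0.2,"dz":0,"turn":0},
    {"dx":0.03,"dy":-0.2,"dz":0,"turn":0},
    {"dx":0.02,"dy":-0.2,"dz":0,"turn":0},
    {"dx":0.02,"dy":-0.2,"dz":0,"turn":0},
    {"dx":0.02,"dy":-0.2,"dz":0,"turn":0},
  ],
)

```text
time: 3.33
tool_pos: [0.5672, 0.1875, 0.0331]
tcp_rot: [2.091, 2.344, 0.002]
wrist_force: [0.0, 0.8, 0.4]
width: 0.003
```

Call:
jog_arm(
  motion=[
    {"dx":0.02,"dy":-0.2,"dz":0,"turn":0},
    {"dx":0.03,"dy":-0.2,"dz":0,"turn":0},
    {"dx":0.02,"dy":-0.2,"dz":0,"turn":0},
  ],
)

```text
time: 3.58
tool_pos: [0.5671, 0.1813, 0.032]
tcp_rot: [2.091, 2.344, -0.0]
wrist_force: [-0.3, 0.1, -0.2]
width: 0.002
```

Call:
jog_arm(
  motion=[
    {"dx":0.02,"dy":-0.2,"dz":0,"turn":0},
    {"dx":0.03,"dy":-0.2,"dz":0,"turn":0},
    {"dx":0.02,"dy":-0.2,"dz":0,"turn":0},
  ],
)

```text
time: 3.83
tool_pos: [0.5678, 0.1753, 0.0319]
tcp_rot: [-2.091, -2.344, 0.0]
wrist_force: [-0.0, -0.7, -0.0]
width: 0.002
```

Call:
jog_arm(
  motion=[
    {"dx":0.02,"dy":-0.2,"dz":0,"turn":0},
    {"dx":0.03,"dy":-0.2,"dz":0,"turn":0},
    {"dx":0.02,"dy":-0.2,"dz":0,"turn":0},
  ],
)

```text
time: 4.08
tool_pos: [0.5686, 0.1693, 0.0319]
tcp_rot: [-2.091, -2.344, 0.0]
wrist_force: [0.1, -0.2, 0.2]
width: 0.003
```

Run:
```python
from h import *
i=viewer.camera_info("top")
p,d=viewer.read_camera("top"); p=p[:,:,::-1]; s=bot.read_state(); print(s["wrist_force"],s["tool_pos"])
q,d=viewer.read_camera("scene"); q=np.ascontiguousarray(q[:,:,::-1])
a=cv2.resize(p[170:250,250:360],(660,480),interpolation=cv2.INTER_CUBIC)
j=viewer.camera_info("scene"); u,v=proj(j,[.568,.14,.04]).astype(int); print(u,v)
b=cv2.resize(q[v-40:v+40,u-55:u+55],(660,480),interpolation=cv2.INTER_CUBIC)
cv2.imwrite("pics/ts.png",cv2.resize(np.vstack([a,b]),(412,600)))
```

```text
[ 0.05517397  0.37711748 -0.07847444] [0.56858511 0.16896834 0.03192868]
297 226
```

View pics/ts.png

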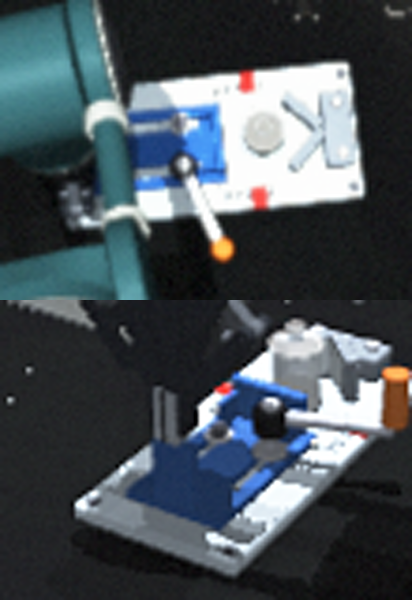

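Run:
```python
from h import *
j=viewer.camera_info("scene")
print(-np.array(j["R"]).T@j["t"])
q,d=viewer.read_camera("scene"); q=np.ascontiguousarray(q[:,:,::-1])
tcp=bot.read_state()["tool_pos"]
ex=np.array([.1167,-.9932,0]);ey=np.array([.9932,.1167,0])
for n,X in dict(tcp=tcp,tcp64=tcp+[0,0,.032],tab=[.5684,.1674,.064]).items(): print(n,proj(j,X),np.array(j["R"])[2]@X+j["t"][2])
u,v=proj(j,tcp).astype(int); print(u,v)
print(d[v-14:v+10:2,u-12:u+16:2].round(3))
k=q[v-30:v+22,u-30:u+40]; cv2.imwrite("pics/s5.png",cv2.resize(k,None,fx=11,fy=11,interpolation=cv2.INTER_NEAREST))
```

```text
[0.02067571 0.78637431 0.57863057]
tcp [289.30300734 234.81958694] 0.9844448384617165
tcp64 [288.96413486 223.00431279] 0.9690528374340783
tab [289.57153918 222.65879936] 0.9703126517921086
289 234
[[1.105 1.105 1.099 0.957 0.954 0.951 0.953 0.95  0.963 1.071 1.058 1.054
  1.056 1.078]
 [1.091 1.091 1.095 0.961 0.957 0.954 0.957 0.968 1.056 1.059 1.057 1.055
  1.057 1.062]
 [1.085 1.086 1.087 0.973 0.971 0.956 0.965 0.966 0.968 1.056 1.064 1.052
  1.05  1.052]
 [1.078 1.054 1.054 0.974 0.969 0.97  0.964 0.964 0.967 1.055 1.043 1.047
  1.042 1.044]
 [1.051 1.045 1.049 0.979 0.972 0.971 0.968 0.964 0.967 1.038 1.037 1.037
  1.034 1.036]
 [1.041 1.041 1.04  0.983 0.978 0.972 0.972 0.969 0.968 1.026 1.03  1.028
  1.024 1.027]
 [1.028 1.03  1.021 0.985 0.983 0.98  0.976 0.977 0.969 1.02  1.024 1.018
  1.019 1.018]
 [1.024 1.014 1.013 0.986 0.983 0.985 0.977 0.973 0.971 1.012 1.012 1.016
  1.012 1.015]
 [1.005 1.005 1.004 0.992 0.989 0.983 0.981 0.978 0.976 1.008 1.006 1.004
  1.005 1.004]
 [1.002 0.999 0.996 0.995 0.992 0.986 0.982 0.979 0.978 0.998 0.998 0.996
  1.    0.998]
 [0.999 1.001 1.001 0.997 0.991 0.984 0.986 0.979 0.983 0.993 0.992 0.992
  0.991 0.992]
 [0.994 0.996 0.996 0.996 0.995 0.99  0.99  0.988 0.982 0.979 0.982 0.983
  0.987 0.983]]
```

View pics/s5.png

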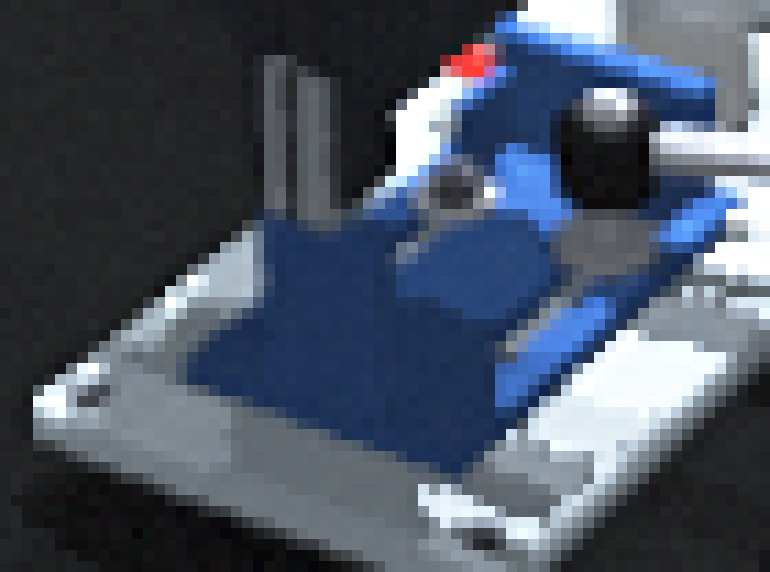

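Run:
```python
from h import *
j=viewer.camera_info("scene");f=200/np.tan(np.radians(j["vertical_fov"]/2));R=np.array(j["R"]);t=np.array(j["t"])
q,d=viewer.read_camera("scene")
def bp(u,v):
    z=np.median(d[v-1:v+2,u-1:u+2]);return R.T@(np.array([(u-j["cx"])/f*z,(v-j["cy"])/f*z,z])-t)
for u,v in [(285,212),(285,216),(285,220),(288,216),(288,220),(288,222),(286,227),(291,227),(288,230),(292,232),(288,236)]: print(u,v,q[v,u],bp(u,v).round(4))
s=bot.read_state();print(s["tool_pos"])
w=viewer.camera_info("wrist");p,dw=viewer.read_camera("wrist")
fw=200/np.tan(np.radians(w["vertical_fov"]/2))
for u,v in [(315,240),(333,240),(315,260),(333,260),(324,237),(324,250),(324,270),(324,330),(290,260),(360,260)]:
    z=np.median(dw[v-1:v+2,u-1:u+2]);print("w",u,v,p[v,u],z,(np.array(w["R"]).T@(np.array([(u-w["cx"])/fw*z,(v-w["cy"])/fw*z,z])-w["t"])).round(4))
print("tcp in wrist", proj(w,s["tool_pos"]), "tab top rear corners",proj(w,[.5538,.1697,.064]),proj(w,[.5826,.1732,.064]))
```

```text
285 212 [42 41 44] [0.5678 0.1823 0.0992]
285 216 [45 48 53] [0.5694 0.1809 0.0876]
285 220 [40 42 44] [0.5692 0.1816 0.0777]
288 216 [79 84 90] [0.5627 0.1785 0.089 ]
288 220 [79 84 89] [0.5623 0.1793 0.0792]
288 222 [ 89  94 100] [0.5631 0.1786 0.0733]
286 227 [32 52 88] [0.5728 0.175  0.0545]
291 227 [33 54 89] [0.5597 0.1728 0.0585]
288 230 [31 51 89] [0.5673 0.1747 0.0484]
292 232 [35 56 92] [0.5584 0.1713 0.0448]
288 236 [32 51 89] [0.5694 0.173  0.0303]
[0.56855776 0.16942967 0.03199421]
w 315 240 [ 90  98 106] 0.1421607 [0.5622 0.1799 0.0763]
w 333 240 [ 88  95 104] 0.14184777 [0.5704 0.181  0.0765]
w 315 260 [ 90 100 108] 0.122059986 [0.5628 0.1802 0.097 ]
w 333 260 [ 90  99 109] 0.12178833 [0.5698 0.1811 0.0973]
w 324 237 [19 22 21] 0.14536333 [0.5663 0.1805 0.0729]
w 324 250 [13 18 16] 0.13127045 [0.5663 0.1805 0.0875]
w 324 270 [23 23 26] 0.11622598 [0.5664 0.1796 0.1034]
w 324 330 [ 66 164 253] 0.2228639 [0.5769 0.087  0.0181]
w 290 260 [ 25  58 113] 0.20881298 [0.5478 0.1392 0.0178]
w 360 260 [ 30  73 145] 0.20857918 [0.5948 0.1446 0.0179]
tcp in wrist [325.64503518 228.87646461] tab top rear corners [297.06663978 247.57180117] [354.34039825 247.18378179]
```

Run:
```python
from h import *
w=viewer.camera_info("wrist");p,dw=viewer.read_camera("wrist");R=np.array(w["R"]);t=np.array(w["t"])
fw=200/np.tan(np.radians(w["vertical_fov"]/2))
def bp(u,v):
    z=dw[v,u];return (R.T@(np.array([(u-w["cx"])/fw*z,(v-w["cy"])/fw*z,z])-t)).round(3)
for u in (315,333):
    for v in range(220,242,2): print(u,v,p[v,u],bp(u,v))
for u in (300,304,346,350):
    for v in (252,262,272,282): print("k",u,v,bp(u,v))
print("plane check base rear corner", bp(300,225),bp(360,225))
```

```text
315 220 [28 52 95] [0.562 0.172 0.024]
315 222 [20 44 88] [0.562 0.172 0.03 ]
315 224 [25 51 93] [0.562 0.172 0.032]
315 226 [24 45 92] [0.562 0.172 0.037]
315 228 [26 51 95] [0.562 0.172 0.04 ]
315 230 [23 47 92] [0.562 0.172 0.042]
315 232 [23 51 93] [0.562 0.172 0.046]
315 234 [27 48 92] [0.562 0.173 0.05 ]
315 236 [ 87  98 107] [0.562 0.181 0.073]
315 238 [ 88  98 107] [0.562 0.18  0.074]
315 240 [ 90  99 111] [0.562 0.18  0.077]
333 220 [23 51 92] [0.573 0.174 0.026]
333 222 [20 46 88] [0.573 0.173 0.028]
333 224 [17 43 86] [0.573 0.174 0.034]
333 226 [20 45 89] [0.572 0.173 0.036]
333 228 [25 48 92] [0.572 0.173 0.04 ]
333 230 [22 44 87] [0.572 0.173 0.043]
333 232 [28 51 94] [0.572 0.173 0.046]
333 234 [20 44 91] [0.572 0.174 0.05 ]
333 236 [ 87  98 107] [0.571 0.181 0.071]
333 238 [ 92 100 109] [0.57  0.181 0.074]
333 240 [ 90  99 110] [0.57  0.181 0.077]
k 300 252 [0.556 0.175 0.081]
k 300 262 [0.557 0.175 0.091]
k 300 272 [0.558 0.182 0.111]
k 300 282 [0.558 0.181 0.116]
k 304 252 [0.558 0.175 0.08 ]
k 304 262 [0.558 0.175 0.09 ]
k 304 272 [0.559 0.182 0.111]
k 304 282 [0.56  0.181 0.115]
k 346 252 [0.577 0.177 0.08 ]
k 346 262 [0.576 0.178 0.091]
k 346 272 [0.574 0.184 0.111]
k 346 282 [0.574 0.183 0.116]
k 350 252 [0.578 0.178 0.081]
k 350 262 [0.577 0.178 0.091]
k 350 272 [0.575 0.184 0.112]
k 350 282 [0.575 0.182 0.114]
plane check base rear corner [0.552 0.165 0.017] [0.592 0.169 0.016]
```

Both depth views agree: the fingertips end at z≈0.071 while the reported TCP z is 0.032, so the tips pass just over the tab, whose rear face is at y≈0.173. I'll back off, go about 29 mm lower and approach again.

Call:
jog_arm(
  motion=[
    {"dx":-0.1,"dy":0.9,"dz":0,"turn":0},
    {"dx":-0.1,"dy":0.9,"dz":0,"turn":0},
    {"dx":-0.1,"dy":0.9,"dz":0,"turn":0},
    {"dx":0,"dy":0,"dz":0,"turn":0},
    {"dx":0,"dy":0,"dz":-1,"turn":0},
    {"dx":0,"dy":0,"dz":-1,"turn":0},
    {"dx":0,"dy":0,"dz":-0.9,"turn":0},
    {"dx":0,"dy":0,"dz":0,"turn":0},
    {"dx":0,"dy":0,"dz":0,"turn":0},
  ],
)

```text
time: 5.13
tool_pos: [0.5641, 0.1957, 0.0012]
tcp_rot: [-2.091, -2.343, 0.005]
wrist_force: [-0.3, 0.1, 0.2]
width: -0.004
```

```bash
cat > tip.py <<'E'
from h import *
def tip():
    w=viewer.camera_info("wrist");p,dw=viewer.read_camera("wrist");R=np.array(w["R"]);t=np.array(w["t"])
    fw=200/np.tan(np.radians(w["vertical_fov"]/2))
    for v in range(222,246,3):
        z=dw[v,315];print(v,p[v,315],(R.T@(np.array([(315-w["cx"])/fw*z,(v-w["cy"])/fw*z,z])-t)).round(3))
E
python3 -c "
from tip import *
tip(); s=bot.read_state(); print(s['tool_pos'],s['wrist_force'],s['time'],s['q'])"
```

```text
222 [37 42 41] [ 0.557  0.199 -0.001]
225 [36 38 38] [ 0.557  0.197 -0.   ]
228 [33 35 37] [ 0.558  0.195 -0.   ]
231 [80 84 90] [0.558 0.193 0.   ]
234 [211 227 235] [0.558 0.194 0.007]
237 [181 196 208] [0.558 0.206 0.042]
240 [180 192 205] [0.558 0.206 0.045]
243 [178 191 206] [0.558 0.206 0.049]
[0.56493312 0.19598509 0.00206318] [-0.0524198  -0.18182689  0.01220407] 5.1833 [ 2.92309877e-01  3.11781506e-01  1.93433969e+00 -7.48028720e-05
  8.97197605e-01  1.78772978e-01]
```

Call:
jog_arm(
  motion=[
    {"dx":0.02,"dy":-0.25,"dz":0,"turn":0},
    {"dx":0.03,"dy":-0.25,"dz":0,"turn":0},
    {"dx":0.03,"dy":-0.25,"dz":0,"turn":0},
    {"dx":0.03,"dy":-0.25,"dz":0,"turn":0},
  ],
)

```text
time: 5.52
tool_pos: [0.5671, 0.1862, 0.0035]
tcp_rot: [2.091, 2.344, 0.001]
wrist_force: [0.5, 0.4, 0.0]
width: -0.001
```

Call:
jog_arm(
  motion=[
    {"dx":0.02,"dy":-0.15,"dz":0,"turn":0},
    {"dx":0.02,"dy":-0.15,"dz":0,"turn":0},
    {"dx":0.02,"dy":-0.15,"dz":0,"turn":0},
  ],
)

```text
time: 5.77
tool_pos: [0.5674, 0.1824, 0.0033]
tcp_rot: [-2.092, -2.343, -0.002]
wrist_force: [-0.9, 3.3, 0.2]
width: 0.001
```

Call:
jog_arm(
  motion=[
    {"dx":0.02,"dy":-0.15,"dz":0,"turn":0},
    {"dx":0.02,"dy":-0.15,"dz":0,"turn":0},
    {"dx":0.02,"dy":-0.15,"dz":0,"turn":0},
  ],
)

```text
time: 6.02
tool_pos: [0.5679, 0.1778, 0.0033]
tcp_rot: [-2.091, -2.344, -0.001]
wrist_force: [-0.7, 3.2, 1.7]
width: -0.001
```

Contact, sliding at about 3.3 N. Next, how far the index still was from the mark, from the earlier close picture.

Run:
```python
from h import *
import pickle
s,i,d=pickle.load(open("w2.pkl","rb"))
ex=np.array([.1167,-.9932,0]);C=np.array([.5668,.18325,0])
for n,(u,v,z) in dict(walltopfront=(352,215.5,.047),walltoprear=(352,209,.047),tabrear=(357,115,.064),bandL=(310.9,226.5,.012),bandR=(386.6,228,.012),platecorner=(324,114.5,.018)).items():
    print(n,(ray(i,u,v,z)-C)@ex)
f=200/np.tan(np.radians(i["vertical_fov"]/2));R=np.array(i["R"]);t=i["t"]
p=cv2.imread("pics/w2.png")
for v in range(200,232,2):
    z=d[v,340];X=R.T@(np.array([(340-i["cx"])/f*z,(v-i["cy"])/f*z,z])-t); print(v,p[v,340],X.round(4),((X-C)@ex).round(4))
```

```text
walltopfront 0.12919692397064664
walltoprear 0.1209757565577751
tabrear 0.011847634086741839
bandL 0.1570314563197985
bandR 0.15747975394162733
platecorner 0.011693914137092715
200 [151  72  26] [0.5676 0.0645 0.0175] 0.118
202 [156  76  30] [0.568  0.0619 0.0174] 0.1207
204 [77 32 10] [0.568  0.0602 0.0212] 0.1223
206 [65 33 15] [0.5676 0.0602 0.0303] 0.1223
208 [65 36 11] [0.5672 0.0598 0.0381] 0.1226
210 [102  48  19] [0.5669 0.0595 0.0454] 0.1229
212 [163  79  31] [0.5672 0.0574 0.047 ] 0.125
214 [159  78  33] [0.5676 0.0546 0.0459] 0.1279
216 [148 115  88] [0.5713 0.0411 0.0116] 0.1417
218 [193 183 162] [0.5717 0.0385 0.0122] 0.1443
220 [193 178 160] [0.5722 0.0352 0.0106] 0.1476
222 [145 136 118] [0.5724 0.0331 0.0125] 0.1498
224 [119 109  99] [0.5731 0.0296 0.0105] 0.1534
226 [107 103  87] [0.5731 0.028  0.014 ] 0.1549
228 [99 97 87] [0.5729 0.0274 0.0202] 0.1555
230 [100  96  92] [0.5725 0.0274 0.0276] 0.1555
```

The index started about 36 mm short, so home comes at 31–41 mm of travel. About 5.5 mm are done. I'll slide at a moderate speed to about 27 mm.

Call:
jog_arm(
  motion=[
    {"dx":0.02,"dy":-0.2,"dz":0,"turn":0},
    {"dx":0.03,"dy":-0.2,"dz":0,"turn":0},
    {"dx":0.02,"dy":-0.2,"dz":0,"turn":0},
    {"dx":0.02,"dy":-0.2,"dz":0,"turn":0},
    {"dx":0.03,"dy":-0.2,"dz":0,"turn":0},
    {"dx":0.02,"dy":-0.2,"dz":0,"turn":0},
    {"dx":0.02,"dy":-0.2,"dz":0,"turn":0},
  ],
)

```text
time: 6.6
tool_pos: [0.5697, 0.1634, 0.0031]
tcp_rot: [2.091, 2.344, 0.001]
wrist_force: [-0.9, 3.2, 2.4]
width: -0.002
```

Call:
jog_arm(
  motion=[
    {"dx":0.02,"dy":-0.15,"dz":0,"turn":0},
    {"dx":0.02,"dy":-0.15,"dz":0,"turn":0},
    {"dx":0.02,"dy":-0.15,"dz":0,"turn":0},
    {"dx":0.01,"dy":-0.1,"dz":0,"turn":0},
    {"dx":0.01,"dy":-0.1,"dz":0,"turn":0},
  ],
)

```text
time: 7.02
tool_pos: [0.5705, 0.1569, 0.0031]
tcp_rot: [2.091, 2.344, 0.001]
wrist_force: [-0.8, 3.9, 3.0]
width: -0.003
```

Call:
jog_arm(
  motion=[
    {"dx":0.01,"dy":-0.06,"dz":0,"turn":0},
    {"dx":0.01,"dy":-0.06,"dz":0,"turn":0},
    {"dx":0.01,"dy":-0.06,"dz":0,"turn":0},
  ],
)

```text
time: 7.27
tool_pos: [0.5706, 0.1552, 0.003]
tcp_rot: [2.091, 2.344, 0.0]
wrist_force: [0.1, 2.9, 3.5]
width: -0.001
```

Call:
jog_arm(
  motion=[
    {"dx":0,"dy":-0.02,"dz":0,"turn":0},
    {"dx":0,"dy":-0.02,"dz":0,"turn":0},
    {"dx":0,"dy":-0.02,"dz":0,"turn":0},
  ],
)

```text
time: 7.52
tool_pos: [0.5707, 0.1547, 0.003]
tcp_rot: [2.091, 2.344, 0.0]
wrist_force: [-0.6, 2.9, 2.8]
width: -0.004
```

Call:
jog_arm(
  motion=[
    {"dx":0,"dy":-0.02,"dz":0,"turn":0},
    {"dx":0.01,"dy":-0.02,"dz":0,"turn":0},
    {"dx":0,"dy":-0.02,"dz":0,"turn":0},
    {"dx":0,"dy":-0.02,"dz":0,"turn":0},
  ],
)

```text
time: 7.85
tool_pos: [0.5708, 0.1538, 0.003]
tcp_rot: [2.091, 2.344, 0.0]
wrist_force: [0.9, 3.9, 2.5]
width: -0.0
```

Call:
jog_arm(
  motion=[
    {"dx":0,"dy":-0.02,"dz":0,"turn":0},
    {"dx":0.01,"dy":-0.02,"dz":0,"turn":0},
    {"dx":0,"dy":-0.02,"dz":0,"turn":0},
  ],
)

```text
time: 8.1
tool_pos: [0.5709, 0.1532, 0.003]
tcp_rot: [2.091, 2.344, 0.0]
wrist_force: [0.3, 2.5, 2.5]
width: 0.001
```

Call:
jog_arm(
  motion=[
    {"dx":0,"dy":-0.02,"dz":0,"turn":0},
    {"dx":0.01,"dy":-0.02,"dz":0,"turn":0},
    {"dx":0,"dy":-0.02,"dz":0,"turn":0},
    {"dx":0,"dy":-0.02,"dz":0,"turn":0},
  ],
)

```text
time: 8.43
tool_pos: [0.5709, 0.1524, 0.003]
tcp_rot: [2.091, 2.344, 0.0]
wrist_force: [0.9, 3.8, 1.5]
width: -0.003
```

Call:
jog_arm(
  motion=[
    {"dx":0,"dy":-0.02,"dz":0,"turn":0},
    {"dx":0.01,"dy":-0.02,"dz":0,"turn":0},
    {"dx":0,"dy":-0.02,"dz":0,"turn":0},
    {"dx":0,"dy":-0.02,"dz":0,"turn":0},
  ],
)

```text
time: 8.77
tool_pos: [0.571, 0.1516, 0.003]
tcp_rot: [2.091, 2.344, 0.0]
wrist_force: [1.3, 3.6, 2.0]
width: -0.0
```

Call:
jog_arm(
  motion=[
    {"dx":0,"dy":-0.02,"dz":0,"turn":0},
    {"dx":0.01,"dy":-0.02,"dz":0,"turn":0},
    {"dx":0,"dy":-0.02,"dz":0,"turn":0},
    {"dx":0,"dy":-0.02,"dz":0,"turn":0},
  ],
)

```text
time: 9.1
tool_pos: [0.5711, 0.1508, 0.003]
tcp_rot: [2.091, 2.344, 0.0]
wrist_force: [1.2, 3.4, 1.4]
width: -0.0
```

Call:
jog_arm(
  motion=[
    {"dx":0,"dy":-0.02,"dz":0,"turn":0},
    {"dx":0.01,"dy":-0.02,"dz":0,"turn":0},
    {"dx":0,"dy":-0.02,"dz":0,"turn":0},
    {"dx":0,"dy":-0.02,"dz":0,"turn":0},
  ],
)

```text
time: 9.43
tool_pos: [0.5712, 0.15, 0.003]
tcp_rot: [2.091, 2.344, 0.0]
wrist_force: [1.4, 4.0, 2.6]
width: 0.001
```

Call:
jog_arm(
  motion=[
    {"dx":0,"dy":-0.02,"dz":0,"turn":0},
    {"dx":0.01,"dy":-0.02,"dz":0,"turn":0},
    {"dx":0,"dy":-0.02,"dz":0,"turn":0},
    {"dx":0,"dy":-0.02,"dz":0,"turn":0},
  ],
)

```text
time: 9.77
tool_pos: [0.5713, 0.1492, 0.003]
tcp_rot: [-2.091, -2.344, -0.0]
wrist_force: [1.4, 2.9, 2.0]
width: -0.001
```

Call:
jog_arm(
  motion=[
    {"dx":0,"dy":-0.02,"dz":0,"turn":0},
    {"dx":0.01,"dy":-0.02,"dz":0,"turn":0},
    {"dx":0,"dy":-0.02,"dz":0,"turn":0},
    {"dx":0,"dy":-0.02,"dz":0,"turn":0},
  ],
)

```text
time: 10.1
tool_pos: [0.5714, 0.1485, 0.003]
tcp_rot: [-2.091, -2.344, -0.0]
wrist_force: [0.8, 4.8, 1.4]
width: 0.002
```

Call:
jog_arm(
  motion=[
    {"dx":0,"dy":-0.02,"dz":0,"turn":0},
    {"dx":0,"dy":-0.02,"dz":0,"turn":0},
  ],
)

```text
time: 10.27
tool_pos: [0.5714, 0.148, 0.003]
tcp_rot: [2.091, 2.344, 0.0]
wrist_force: [2.0, 4.0, 2.0]
width: -0.004
```

Call:
jog_arm(
  motion=[
    {"dx":0,"dy":-0.02,"dz":0,"turn":0},
    {"dx":0.01,"dy":-0.02,"dz":0,"turn":0},
    {"dx":0,"dy":-0.02,"dz":0,"turn":0},
  ],
)

```text
time: 10.52
tool_pos: [0.5715, 0.1474, 0.003]
tcp_rot: [2.091, 2.344, 0.0]
wrist_force: [1.2, 4.1, 3.0]
width: 0.001
```

Call:
jog_arm(
  motion=[
    {"dx":0,"dy":-0.02,"dz":0,"turn":0},
    {"dx":0.01,"dy":-0.02,"dz":0,"turn":0},
    {"dx":0,"dy":-0.02,"dz":0,"turn":0},
    {"dx":0,"dy":-0.02,"dz":0,"turn":0},
  ],
)

```text
time: 10.85
tool_pos: [0.5715, 0.1471, 0.003]
tcp_rot: [-2.091, -2.344, -0.001]
wrist_force: [1.0, 6.7, 1.1]
width: 0.001
```

The push is rising: the bottle has met the V. Now smaller steps.

Call:
jog_arm(
  motion=[
    {"dx":0,"dy":-0.02,"dz":0,"turn":0},
    {"dx":0,"dy":-0.02,"dz":0,"turn":0},
    {"dx":0,"dy":0,"dz":0,"turn":0},
  ],
)

```text
time: 11.1
tool_pos: [0.5716, 0.1471, 0.003]
tcp_rot: [-2.091, -2.343, -0.002]
wrist_force: [1.4, 8.1, 1.4]
width: -0.004
```

Call:
jog_arm(
  motion=[
    {"dx":0,"dy":-0.02,"dz":0,"turn":0},
    {"dx":0,"dy":-0.02,"dz":0,"turn":0},
    {"dx":0,"dy":0,"dz":0,"turn":0},
  ],
)

```text
time: 11.35
tool_pos: [0.5716, 0.1471, 0.003]
tcp_rot: [-2.091, -2.343, -0.002]
wrist_force: [1.1, 8.3, 1.8]
width: -0.002
```

Call:
jog_arm(
  motion=[
    {"dx":0,"dy":-0.02,"dz":0,"turn":0},
    {"dx":0,"dy":-0.02,"dz":0,"turn":0},
    {"dx":0,"dy":0,"dz":0,"turn":0},
  ],
)

```text
time: 11.6
tool_pos: [0.5716, 0.1471, 0.0031]
tcp_rot: [-2.091, -2.343, -0.003]
wrist_force: [1.0, 10.1, 1.1]
width: 0.001
```

Call:
jog_arm(
  motion=[
    {"dx":0,"dy":-0.02,"dz":0,"turn":0},
    {"dx":0,"dy":-0.02,"dz":0,"turn":0},
    {"dx":0,"dy":0,"dz":0,"turn":0},
    {"dx":0,"dy":0,"dz":0,"turn":0},
    {"dx":0,"dy":0,"dz":0,"turn":0},
    {"dx":0,"dy":0,"dz":0,"turn":0},
  ],
)

```text
time: 12.1
tool_pos: [0.5716, 0.1471, 0.003]
tcp_rot: [-2.091, -2.342, -0.004]
wrist_force: [0.9, 12.1, 1.7]
width: 0.002
```

Total push is about 12 N, with about 3.5 N of that sliding friction, so roughly 8.5 N on the bottle, held for over 0.3 s. Travel was about 36.7 mm. One more short hold, then back off and lift.

Call:
jog_arm(
  motion=[
    {"dx":0,"dy":0,"dz":0,"turn":0},
    {"dx":0,"dy":0,"dz":0,"turn":0},
    {"dx":0,"dy":0,"dz":0,"turn":0},
  ],
)

```text
time: 12.35
tool_pos: [0.5716, 0.1471, 0.0031]
tcp_rot: [-2.091, -2.342, -0.004]
wrist_force: [0.9, 10.9, 1.4]
width: -0.0
```

Call:
jog_arm(
  motion=[
    {"dx":0,"dy":0.1,"dz":0,"turn":0},
    {"dx":0,"dy":0.3,"dz":0,"turn":0},
    {"dx":-0.05,"dy":0.5,"dz":0,"turn":0},
    {"dx":-0.05,"dy":0.5,"dz":0,"turn":0},
    {"dx":0,"dy":0,"dz":3,"turn":0},
    {"dx":0,"dy":0,"dz":4,"turn":0},
    {"dx":0,"dy":0,"dz":4,"turn":0},
    {"dx":0,"dy":0,"dz":4,"turn":0},
    {"dx":-1,"dy":-1,"dz":3,"turn":0},
    {"dx":-1,"dy":-1,"dz":3,"turn":0},
    {"dx":0,"dy":0,"dz":0,"turn":0},
    {"dx":0,"dy":0,"dz":0,"turn":0},
  ],
)

```text
time: 13.35
tool_pos: [0.5515, 0.1387, 0.2155]
tcp_rot: [2.09, 2.341, 0.005]
wrist_force: [0.7, 0.3, -0.9]
width: 0.002
```

Run:
```python
from h import *
import pickle
s=bot.read_state(); i=viewer.camera_info("wrist")
p,d=viewer.read_camera("wrist"); cv2.imwrite("pics/w6.png",p[:,:,::-1]); pickle.dump((s,i,d),open("w6.pkl","wb"))
print(s["time"],s["tool_pos"],s["tcp_rot"],s["wrist_force"])
u,v=proj(i,[.55,.06,.03]).astype(int); print(u,v)
c=p[max(v-110,0):v+90,max(u-130,0):u+130,::-1]; print(max(v-110,0),max(u-130,0)); cv2.imwrite("pics/w6c.png",cv2.resize(c,None,fx=3,fy=3,interpolation=cv2.INTER_CUBIC))
```

```text
13.35 [0.55148814 0.13865593 0.21549176] [2.09008159 2.34133815 0.00481486] [ 0.69169282  0.28780837 -0.89374646]
315 235
125 185
```

View pics/w6c.png

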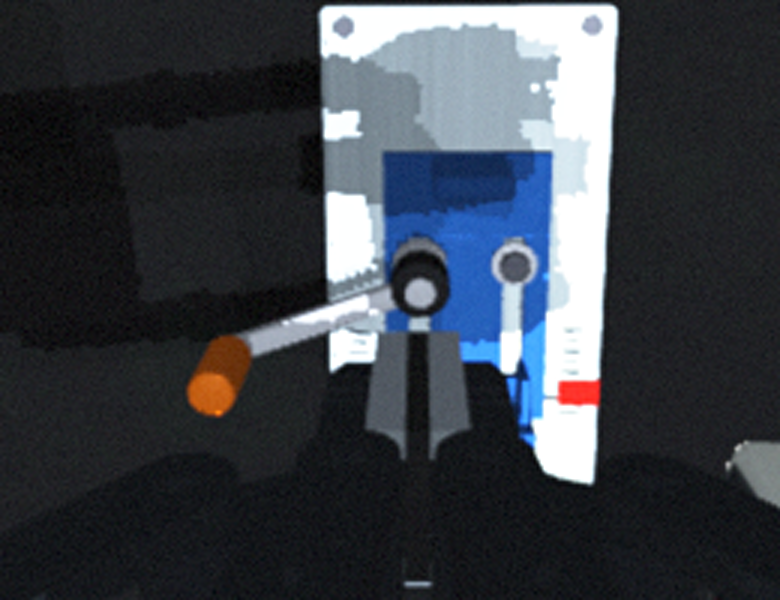

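The stop is in the band: the index line is level with the red band at crop (578,392). The knob top is at crop (212,395), image (255.7,256.7), and the hub is at (325,222.7). Next I'll compute the lever sweep.

Run:
```python
from h import *
import pickle
s,i,d=pickle.load(open("w6.pkl","rb")); s2,i2,_=pickle.load(open("w2.pkl","rb"))
print("knob", ray(i,255.7,256.7,.088), ray(i2,267,217.5,.088)); print("hub z", d[220:226:2,325])
f=200/np.tan(np.radians(i["vertical_fov"]/2));z=np.median(d[221:225,323:328]);X=np.array(i["R"]).T@(np.array([(325-i["cx"])/f*z,(222.7-i["cy"])/f*z,z])-i["t"]);print("hub",X)
A=X[:2]; K=ray(i,255.7,256.7,.088)[:2]; v=K-A; print("r",np.linalg.norm(v)); ph=np.degrees(np.arctan2(v[1],v[0])); print("phi",ph,"theta",(-55-83.3-ph)*np.pi/180)
def c(ph,off): 
    r=np.radians(ph);return A+.08*np.array([np.cos(r),np.sin(r)])-off*np.array([np.sin(r),-np.cos(r)])
prev=np.array(s["tool_pos"][:2])
for q,o in [(ph,.032)]+[(a,.020) for a in np.linspace(ph,-231,16)]:
    p=c(q,o);print(round(q,1),"tool x yaw",round((q-90)%360,1),p.round(4),"d cm",((p-prev)*100).round(2)); prev=p
```

```text
knob [0.48705845 0.05126368 0.088     ] [0.48650629 0.05338198 0.088     ]
hub z [0.35505277 0.3565819  0.35756347]
hub [0.55814175 0.08665068 0.0558693 ]
r 0.07940450065405626
phi -153.53475960122526 theta 0.26589671579119895
-153.5 tool x yaw 116.5 [0.5008 0.0224] d cm [ -5.07 -11.63]
-153.5 tool x yaw 116.5 [0.4954 0.0331] d cm [-0.53  1.07]
-158.7 tool x yaw 111.3 [0.4909 0.039 ] d cm [-0.46  0.59]
-163.9 tool x yaw 106.1 [0.4869 0.0452] d cm [-0.4   0.62]
-169.0 tool x yaw 101.0 [0.4834 0.0518] d cm [-0.34  0.66]
-174.2 tool x yaw 95.8 [0.4806 0.0587] d cm [-0.28  0.69]
-179.4 tool x yaw 90.6 [0.4784 0.0658] d cm [-0.22  0.71]
-184.5 tool x yaw 85.5 [0.4768 0.073 ] d cm [-0.16  0.73]
-189.7 tool x yaw 80.3 [0.4759 0.0804] d cm [-0.09  0.74]
-194.8 tool x yaw 75.2 [0.4757 0.0878] d cm [-0.02  0.74]
-200.0 tool x yaw 70.0 [0.4761 0.0952] d cm [0.04 0.74]
-205.2 tool x yaw 64.8 [0.4772 0.1026] d cm [0.11 0.73]
-210.3 tool x yaw 59.7 [0.479  0.1098] d cm [0.18 0.72]
-215.5 tool x yaw 54.5 [0.4814 0.1168] d cm [0.24 0.7 ]
-220.7 tool x yaw 49.3 [0.4844 0.1236] d cm [0.3  0.68]
-225.8 tool x yaw 44.2 [0.4881 0.1301] d cm [0.36 0.65]
-231.0 tool x yaw 39.0 [0.4923 0.1362] d cm [0.42 0.61]
```

Call:
jog_arm(
  motion=[
    {"dx":-1.3,"dy":-2.9,"dz":0,"turn":0.087},
    {"dx":-1.3,"dy":-2.9,"dz":0,"turn":0.087},
    {"dx":-1.3,"dy":-2.9,"dz":0,"turn":0.087},
    {"dx":-1.2,"dy":-2.9,"dz":0,"turn":0.087},
    {"dx":0,"dy":0,"dz":-3,"turn":0},
    {"dx":0,"dy":0,"dz":-4,"turn":0},
    {"dx":0,"dy":0,"dz":-4,"turn":0},
    {"dx":0,"dy":0,"dz":-4,"turn":0},
    {"dx":0,"dy":0,"dz":-3,"turn":0},
    {"dx":0,"dy":0,"dz":-1.4,"turn":0},
    {"dx":0,"dy":0,"dz":0,"turn":0},
    {"dx":0,"dy":0,"dz":0,"turn":0},
  ],
)

```text
time: 14.4
tool_pos: [0.4967, 0.0231, 0.0162]
tcp_rot: [-1.651, -2.667, 0.005]
wrist_force: [0.5, 1.4, 1.0]
width: 0.0
```

Run:
```python
from h import *
s=bot.read_state(); print(s["tool_pos"],s["wrist_force"],s["q"])
j=viewer.camera_info("scene"); q,d=viewer.read_camera("scene")
u,v=proj(j,[.5,.03,.05]).astype(int)
cv2.imwrite("pics/s7.png",cv2.resize(np.ascontiguousarray(q[v-40:v+30,u-60:u+40,::-1]),None,fx=7,fy=7,interpolation=cv2.INTER_CUBIC))
```

```text
[0.49665911 0.02311078 0.01622055] [0.48382227 1.37521752 0.98348917] [-3.50532131e-03  1.24147494e-01  2.13701569e+00 -1.63498117e-04
  8.86924309e-01 -4.65606459e-01]
```

View pics/s7.png

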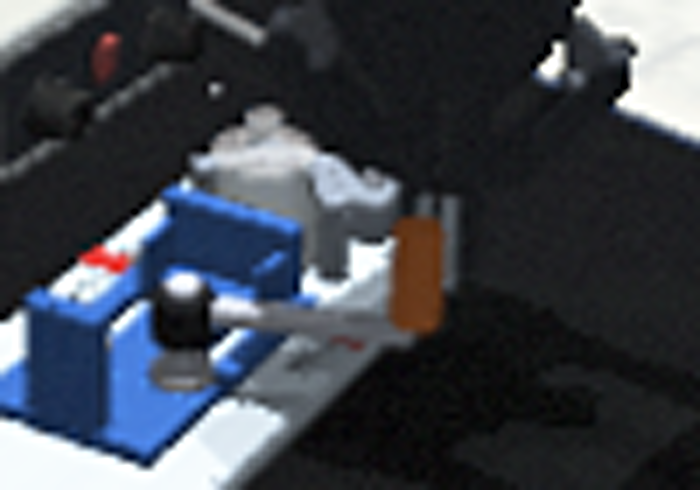

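The fingers stand just beyond the knob, with the tips around mid-knob height, and the bottle stands upright against the wall. Starting the sweep.

Call:
jog_arm(
  motion=[
    {"dx":-0.2,"dy":0.4,"dz":0.2,"turn":0},
    {"dx":-0.2,"dy":0.5,"dz":0.1,"turn":0},
    {"dx":-0.4,"dy":0.6,"dz":0,"turn":-0.09},
    {"dx":-0.4,"dy":0.6,"dz":0,"turn":-0.09},
    {"dx":-0.35,"dy":0.66,"dz":0,"turn":-0.09},
  ],
)

```text
time: 14.87
tool_pos: [0.4856, 0.0505, 0.0241]
tcp_rot: [2.001, 2.417, 0.003]
wrist_force: [1.4, -3.4, 1.0]
width: 0.002
```

Call:
jog_arm(
  motion=[
    {"dx":-0.35,"dy":0.69,"dz":0,"turn":-0.09},
    {"dx":-0.25,"dy":0.71,"dz":0,"turn":-0.09},
    {"dx":-0.18,"dy":0.73,"dz":0,"turn":-0.09},
    {"dx":-0.1,"dy":0.74,"dz":0,"turn":-0.09},
  ],
)

```text
time: 15.2
tool_pos: [0.4772, 0.0794, 0.0241]
tcp_rot: [2.401, 2.02, 0.005]
wrist_force: [1.1, -3.8, -1.2]
width: -0.002
```

Call:
jog_arm(
  motion=[
    {"dx":-0.05,"dy":0.74,"dz":0,"turn":-0.09},
    {"dx":0.04,"dy":0.74,"dz":0,"turn":-0.09},
    {"dx":0.11,"dy":0.73,"dz":0,"turn":-0.09},
    {"dx":0.18,"dy":0.72,"dz":0,"turn":-0.09},
  ],
)

```text
time: 15.53
tool_pos: [0.4793, 0.1086, 0.024]
tcp_rot: [2.725, 1.559, 0.004]
wrist_force: [-0.0, -4.4, 1.9]
width: -0.002
```

Call:
jog_arm(
  motion=[
    {"dx":0.24,"dy":0.7,"dz":0,"turn":-0.09},
    {"dx":0.3,"dy":0.68,"dz":0,"turn":-0.09},
  ],
)

```text
time: 15.7
tool_pos: [0.4843, 0.1223, 0.0239]
tcp_rot: [2.854, 1.308, 0.003]
wrist_force: [-0.7, -4.5, 1.6]
width: 0.0
```

Call:
jog_arm(
  motion=[
    {"dx":0.18,"dy":0.33,"dz":0,"turn":-0.045},
    {"dx":0.18,"dy":0.32,"dz":0,"turn":-0.045},
    {"dx":0.1,"dy":0.16,"dz":0,"turn":-0.03},
  ],
)

```text
time: 15.95
tool_pos: [0.4885, 0.1306, 0.0238]
tcp_rot: [2.927, 1.138, 0.001]
wrist_force: [-2.6, -4.1, 2.9]
width: -0.0
```

Call:
jog_arm(
  motion=[
    {"dx":0.1,"dy":0.15,"dz":0,"turn":-0.02},
    {"dx":0.1,"dy":0.15,"dz":0,"turn":-0.02},
  ],
)

```text
time: 16.12
tool_pos: [0.4901, 0.1335, 0.0233]
tcp_rot: [2.949, 1.08, 0.001]
wrist_force: [-2.9, -3.5, 2.7]
width: 0.0
```

Call:
jog_arm(
  motion=[
    {"dx":0.1,"dy":0.15,"dz":0,"turn":-0.02},
    {"dx":0.1,"dy":0.15,"dz":0,"turn":-0.02},
  ],
)

```text
time: 16.28
tool_pos: [0.4898, 0.1346, 0.0224]
tcp_rot: [2.968, 1.021, -0.009]
wrist_force: [-9.6, -13.8, 9.6]
width: -0.003
```

The force rose sharply at the end stop. Back off and lift away, then check.

Call:
jog_arm(
  motion=[
    {"dx":-0.3,"dy":-0.3,"dz":0,"turn":0},
    {"dx":-0.7,"dy":-0.6,"dz":0,"turn":0},
    {"dx":-0.7,"dy":-0.6,"dz":0,"turn":0},
    {"dx":0,"dy":0,"dz":2,"turn":0},
    {"dx":0,"dy":0,"dz":4,"turn":0},
    {"dx":0,"dy":0,"dz":4,"turn":0},
    {"dx":0,"dy":0,"dz":4,"turn":0},
    {"dx":0,"dy":0,"dz":4,"turn":0},
    {"dx":-1,"dy":-3,"dz":1,"turn":0.1},
    {"dx":-1,"dy":-3,"dz":0,"turn":0.1},
    {"dx":0,"dy":0,"dz":0,"turn":0.1},
    {"dx":0,"dy":0,"dz":0,"turn":0},
  ],
)

```text
time: 17.28
tool_pos: [0.4547, 0.0605, 0.2127]
tcp_rot: [2.784, 1.454, 0.004]
wrist_force: [0.4, -0.5, 0.8]
width: -0.001
```

Run:
```python
from h import *
s=bot.read_state(); print(s["time"],s["tool_pos"],s["wrist_force"])
a,d=viewer.read_camera("top"); b,_=viewer.read_camera("scene"); c,_=viewer.read_camera("wrist")
cv2.imwrite("pics/f_top.png",a[:,:,::-1]);cv2.imwrite("pics/f_w.png",c[:,:,::-1])
a=cv2.resize(a[170:250,250:360],(412,300),interpolation=cv2.INTER_CUBIC); b=cv2.resize(b[180:260,250:360],(412,300),interpolation=cv2.INTER_CUBIC)
c=cv2.resize(c,(384,240)); o=np.zeros((600,800,3),np.uint8); o[:300,:412]=a;o[300:,:412]=b;o[:240,416:]=c
cv2.imwrite("pics/final.png",o[:,:,::-1])
```

```text
17.2833 [0.45472473 0.06050837 0.21270231] [ 0.41211969 -0.52975412  0.83722329]
```

View pics/final.png

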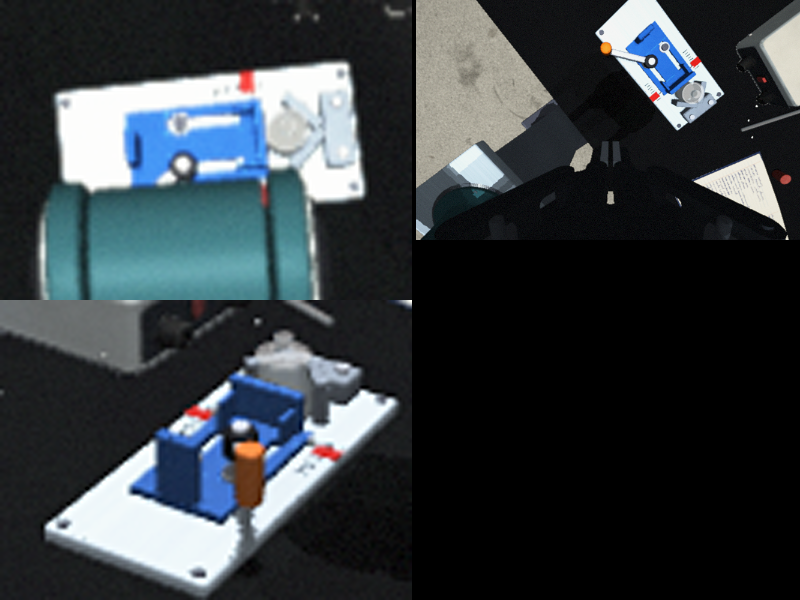

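The picture shows the bottle upright in the V against the wall, the stop beside the red bands, the lever swung back over the jig, and the fingers clear. A quick check of the numbers, then hand in.

Run:
```python
from h import *
p=cv2.imread("pics/f_w.png"); i=viewer.camera_info("wrist"); c,d=viewer.read_camera("wrist")
f=200/np.tan(np.radians(i["vertical_fov"]/2))
def bp(u,v):
    z=np.median(d[v-1:v+2,u-1:u+2]);return np.array(i["R"]).T@(np.array([(u-i["cx"])/f*z,(v-i["cy"])/f*z,z])-i["t"])
hsv=cv2.cvtColor(p,cv2.COLOR_BGR2HSV)
o=(hsv[...,0]>4)&(hsv[...,0]<22)&(hsv[...,1]>150)&(p[...,2]>150)
v,u=np.nonzero(o[40:130,280:360]); u=u.mean()+280; v=v.mean()+40
K=ray(i,u,v,.088); A=np.array([.5581,.0867]); w=K[:2]-A; ph=np.degrees(np.arctan2(w[1],w[0]))%360-360
print("knob",K.round(4),"theta",np.radians(-138.3-ph))
ex=np.array([.1167,-.9932,0]);C=np.array([.5668,.18325,0])
R=((hsv[...,0]<6)|(hsv[...,0]>174))&(hsv[...,1]>150)&(p[...,2]>90)
n,l,st,ce=cv2.connectedComponentsWithStats(R.astype(np.uint8))
for k in range(1,n):
    if st[k,4]>30: X=ray(i,*ce[k],.012);print("red",ce[k].round(1),st[k,4],X.round(4),"jigx",((X-C)@ex).round(4))
c0=proj(i,C+ex*.158+[0,0,.047]).astype(int)
print([(round(float((bp(a,b)-C)@ex),4),round(float(bp(a,b)[2]),3)) for s in np.arange(.145,.2,.004) for a,b in [proj(i,C+ex*s+[0,0,.047]).astype(int)]])
```

```text
knob [0.5043 0.1463 0.088 ] theta 1.5641624598639126
red [465.9 102.7] 160 [0.6354 0.0334 0.012 ] jigx 0.1568
red [580.2 133. ] 43 [ 0.7306 -0.0755  0.012 ] jigx 0.2761
red [397.  161.1] 135 [0.5342 0.0212 0.012 ] jigx 0.1571
red [613.1 297.1] 111 [ 0.68   -0.3107  0.012 ] jigx 0.5038
[(0.1518, 0.018), (0.1563, 0.017), (0.1589, 0.024), (0.1585, 0.04), (0.16, 0.046), (0.1638, 0.047), (0.1674, 0.05), (0.1679, 0.061), (0.1716, 0.062), (0.1747, 0.062), (0.1785, 0.062), (0.1819, 0.064), (0.1813, 0.073), (0.185, 0.074)]
```

```bash
python3 -c "
from workcell import bot
print(bot.finish_job())"
```

```text
the job is handed in; nothing more can be done
None
```

I slid the stop about 37 mm until the push rose from 3–4 N (sliding) to about 12 N. That is roughly 8.5 N on the bottle, held for more than 0.5 s. I then backed off, swung the lever round to its end stop, felt as a sharp rise to about 19 N, withdrew the arm and handed the job in at about 17 s. The hand-in gives no verdict.

- **Lever:** the last pictures put it at about 1.56 rad.
- **Stop:** the index is within about 1 mm of the middle of the red band.
- **Bottle:** it stands upright and snug between the stop and the V, by eye and by the depth reading. I did not measure its gap to the stop.
- **Bystanders:** the arm never went near the pen or the stopper. I did not measure their positions again.
- **Robot:** the fingers are clear of everything.

**Disagreement:** with the gripper shut, the cameras showed the fingertips about 38 mm higher than the reported tool position. The first approach therefore passed just over the tab without touching it. I corrected for this in all later moves.

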